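Balance check with the 500 g weight

TASK

Check the laboratory balance: slide the blue dust cover off the pan all the way to its stop, then set the steel check weight upright in the middle of the pan, wholly inside the engraved ring. Lower it gently so that the sprung pan is never driven down to its overload stop, let go and leave the cover open; do not push the jar, the beaker or the yellow case about.

Things in the scene. Friction and masses are not known exactly. Their poses are not given: they have to be found in the camera images.
- balance: White precision balance, fixed. Origin on the table under the pan centre; x from its front to its back, y left, z up. Casing 46 mm high, x -95 to +120 mm, y -228 to +73 mm (right-hand deck parks the cover). Rails along y at x -70 and +68 mm, 71 mm high. Tower behind the pan: x 77 to 119 mm, y +-65 mm.
- head_edge (a point): Middle of the lower front edge of the balance's head, which the tower carries over the rear half of the pan: in balance axes x -8 to +119 mm, y +-75 mm, z 200 to 238 mm. A gripper pointing straight down over the pan hits it: come in from the front with the tool tilted about 40 degrees, fingertips leading towards balance +x.
- pan_centre (a point): Centre of the top face of the round steel pan, 110 mm across, 60 mm above the table when unloaded. An engraved dark ring round it has 68 mm inner diameter. z up.
- pan (a joint): How far the sprung pan is pressed down, m: 0 unloaded, about 0.0046 with the 500 g weight resting on it (spring 1 N/mm), 0.012 at the overload stop.
- cover (a joint): Travel of the sliding dust cover, m: 0 covering the pan, 0.150 at its stop, fully open; it slides towards the balance's -y with about 2.5 N of friction and stays where left. The cover is a blue plate 158 x 124 x 4 mm, its top 76 mm above the table, over the pan.
- cover_grip (a point): Middle of the cover's black upright grip, at the plate's front edge (70 mm in front of the pan's centre line): 16 mm thick along the sliding direction (balance y), 22 mm along x; its top is 18 mm above this point, the plate 31 mm below it; the point is 107 mm above the table. Moves with the cover.
- weight: 500 g steel check weight, a turned piece standing upright: cylindrical body 44 mm in diameter and 44 mm high, then a 16 mm neck and a 29 mm knob, 70 mm high in all. Origin at the centre of its underside, z up along its axis.
- jar: Bystander: clear sample jar with leaves, 50 mm across, 57 mm high. Origin under its centre.
- beaker: Bystander: clear beaker, 52 mm across, 67 mm high. Origin under its centre.
- case: Bystander: yellow case, 58 x 88 x 34 mm. Origin under its centre.

How it is judged:
By the outcome, as a careful person would: the job done as asked, in the order asked, and still so for the second after the job is handed in, with the robot touching nothing.
It also fails if it takes over 64 s, if anything falls off the work surface, if the arm or the gripper's body presses on something with over 40 N, if the wrist force passes 120 N, or if a joint passes its speed limit or range.

ROBOT

A 7-joint arm with a two-finger parallel gripper is mounted at the origin on a cart in front of the work surface, level with it; the furniture and walls round the work are solid. World frame = base frame: x ahead of the robot, y to its left, z up, the work surface at z = 0. Lengths are in m, angles in rad, forces in N, time in s.
With the tool pointing down it reaches from about 0.35 to 0.9 m from the base axis. Payload 8.1 kg.
Tool frame: the origin (TCP) lies at the centre of the arm's flange, where the gripper is bolted on; the fingertips stand 178 mm ahead of it and the grasp point (between the pads) lies 159 mm ahead of it; x points along the fingers, z is the direction in which the jaws open and shut, and the axes are right-handed (so a half turn about x gives the same grasp; the last joint's range is limited). The gripper opens to 92 mm and grips with 3 to 60 N. Pads are 19 mm wide; open, the fingers measure 130 mm over their backs; the gripper's body (75 mm by 190 mm) begins 47 mm behind the grasp point.
Start: joints at [-1.44, 0.434, 0.025, 1.573, -0.012, 1.134, -0.075], TCP at [0.145, 0.608, 0.405] pointing down, gripper open.
Joint ranges: [-2.62, 2.62], [-0.44, 2.09], [-1.27, 1.32], [0.08, 2.57], [-1.32, 4.46], [0.12, 2], [-2.74, 2.74]. Speed limits (rad/s): [2.22, 2.22, 3.01, 3.01, 3.14, 3.14, 3.14].

INTERFACE

Orientations are given as a rotation vector (axis times angle).
In Python, from cell import arm, get_image, search_frame, pinpoint gives the robot as it stands.
- The arm moves only by the tool arm_command, never from a script. Its argument "motion" is a list of rows, each a list of 7 numbers: the finger opening in mm, from 0 to 91.8, then the shift along the tool's x, y, z in mm, then the turn, a rotation vector about the tool's x, y, z in degrees. In form: [[fingers, x, y, z, ax, ay, az], ...]. A call has 1 to 5 rows; each row shifts and turns the commanded pose from where the row before left it, along the tool's axes as they then stand; what a row does not reach is not made up. A row lasts 1/8 s, in which the tool goes at most 62.5 mm and 10.7 degrees, less where a joint would pass 70% of its speed; a pose out of reach is approached as far as the arm can. A call with a gripper value outside its range is refused whole. The fingers move at their own pace and stop on an object; "newtons" is the grip in N (left out, the last holds). Time passes only in rows, so rows that do not move let the fingers close. It gives the time, the measured TCP pose, the force and the opening at its end, in the units of the state.
- arm.observe(): the state, without advancing time (a new reading comes with each control period).
- get_image(name): name is "side" or "top" or "wrist"; returns a dict with "frame" (420x560x3 uint8, red, green, blue), "range_z" (420x560 float32, m along the optical axis (not along the pixel's ray), 0 where there is no reading), "K" (3x3 intrinsics, pixels), "origin" and "rotation" of the camera in the world; the wrist camera has in their place "tool_from_camera" (4x4, takes a point from camera to tool coordinates, whose origin is the TCP and whose axes are the tool frame's). Camera axes: x right, y down, z forward; pixel columns grow to the right and rows downward; lengths in m; the calibration is good to about 2 mm. A picture is of the moment at which its call begins: read the wrist's pose just before it.
- arm.sign_off(): hands the job in, once; it reports no verdict.
Trained networks look in the newest picture that a camera, given by its name, has taken for a name from the list of things; names that differ only in an ending like _2 or _b are one class to them, and where a whole thing is asked for, a point or a joint stands for the part that bears it (a point fixed in the world has none). Each returns a list of dicts, best first, with "p" (0 to 1); they miss things now and then, are a little off and sometimes report something else, mostly with a low value. They report only what shows in the picture. A call takes as long as a camera call.
- search_frame(camera, target): "point" ([x, y, z] in m, in world coordinates, good to about 4 mm: the middle of the surface that is visible of it).
- pinpoint(camera, target): "point" ([x, y, z] in m, in world coordinates, good to about 4 mm: a listed point, or the origin of a listed thing).
The state is a dict: "clock": time; "joints": joint angles; "dq": joint speeds; "joint_efforts": joint torques, N m; "position": TCP position; "ee_rot": TCP orientation; "force": force on the tool from outside, world axes, zero at the start; "ft_torque": the same for the moment, N m; "width": opening from 0.0 (shut) to 1.0 (fully open).
Only numpy, scipy, OpenCV 4.12 (cv2) and the standard library are available. Lean on these libraries where they do the work, as an engineer would, in place of code of your own. Each camera call takes 0.05 s, during which the arm holds its last target. There are 200 camera calls.

## Working session

There is one attempt and no reset: what is moved stays moved. The work goes in short steps, Python scripts to look and compute and a tool call to move; the robot and the scene stay as the last step left them, time stands still between calls to the robot, and variables do not carry over. Pictures are saved under pics/ and viewed, about 8 in all and at most 12, crops included, and the job is handed in when it is done.

Besides the shell and the picture viewer there is one more tool, called after ">>>" as name([rows], argument=value, ...), one row to a line, values as JSON. arm_command: Moves the arm, as the interface text tells. Its arguments: {"type":"object","properties":{"motion":{"type":"array"},"newtons":{"type":"number"}},"required":["motion"]}

```bash
mkdir -p pics; ls; python3 - <<'E'
from cell import arm,get_image,search_frame,pinpoint
import cv2,numpy as np
s=arm.observe();print({k:np.round(v,3).tolist() for k,v in s.items()})
ims=[]
for c in("side","top"):
    im=get_image(c);ims.append(im["frame"]);print(c,np.round(im["origin"],3).tolist(),np.round(im["rotation"],2).tolist(),np.round(im["K"],0).tolist())
    for t in("balance","head_edge","pan_centre","cover_grip","weight","jar","beaker","case"):
        r=pinpoint(c,t);print(t,[(np.round(a["point"],3).tolist(),round(a["p"],2)) for a in r[:2]])
    cv2.imwrite(f"pics/{c}0.png",im["frame"][:,:,::-1])
E
```

```text
pics
{'clock': 0.0, 'joints': [-1.44, 0.435, 0.025, 1.574, -0.012, 1.134, -0.075], 'dq': [0.001, -0.002, -0.0, 0.001, -0.001, 0.002, 0.001], 'joint_efforts': [0.0, -66.784, 0.985, -31.446, -0.061, 0.043, 0.0], 'position': [0.145, 0.608, 0.404], 'ee_rot': [-1.036, 1.312, 1.034], 'force': [0.639, -0.731, -0.032], 'ft_torque': [0.023, 0.024, 0.034], 'width': 1.001}
side [0.084, -0.785, 0.742] [-2.09, 0.52, -0.26] [[458.0, 0.0, 282.0], [0.0, 458.0, 212.0], [0.0, 0.0, 1.0]]
balance [([0.592, -0.201, -0.004], 0.84), ([0.528, -0.177, 0.11], 0.36)]
head_edge [([0.586, -0.197, 0.2], 0.56)]
pan_centre []
cover_grip [([0.524, -0.174, 0.11], 0.78)]
weight [([0.456, 0.366, -0.003], 0.64)]
jar [([0.609, 0.047, 0.001], 0.94)]
beaker [([0.563, 0.217, -0.001], 0.63)]
case [([0.411, 0.155, -0.004], 0.8)]
top [0.338, 0.083, 1.396] [-2.18, 2.14, -0.16] [[464.0, 0.0, 274.0], [0.0, 464.0, 214.0], [0.0, 0.0, 1.0]]
balance [([0.595, -0.204, 0.003], 0.97)]
head_edge [([0.585, -0.197, 0.199], 0.94)]
pan_centre []
cover_grip [([0.524, -0.175, 0.111], 0.62)]
weight [([0.459, 0.371, 0.0], 0.73)]
jar [([0.583, -0.193, 0.199], 0.51), ([0.611, 0.053, -0.0], 0.5)]
beaker [([0.564, 0.22, 0.001], 0.59)]
case [([0.413, 0.163, -0.002], 0.75)]
```

View pics/side0.png

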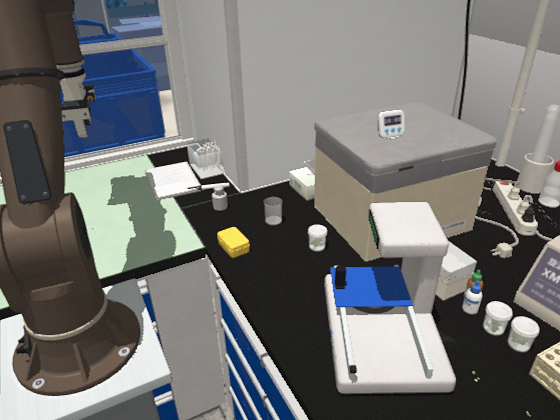

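View pics/top0.png

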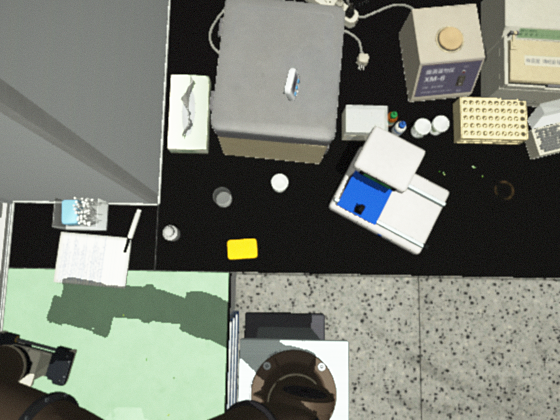

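```bash
cat > h.py <<'E'
import numpy as np
from scipy.spatial.transform import Rotation as R, Slerp
from cell import arm,get_image,search_frame,pinpoint
def cloud(c):
    im=get_image(c);d=im["range_z"];v,u=np.nonzero(d>0);z=d[v,u];K=im["K"]
    p=np.c_[(u-K[0,2])*z/K[0,0],(v-K[1,2])*z/K[1,1],z]
    if c=="wrist":
        T=im["tool_from_camera"];s=arm.observe();p=p@T[:3,:3].T+T[:3,3]
        p=p@R.from_rotvec(s["ee_rot"]).as_matrix().T+s["position"]
    else: p=p@np.array(im["rotation"]).T+im["origin"]
    return p,im["frame"][v,u].astype(int),im
def orient(head,tilt,sgn=1):  # degrees; fingers lead along heading
    h,t=np.radians([head,tilt]);x=np.array([np.sin(t)*np.cos(h),np.sin(t)*np.sin(h),-np.cos(t)])
    z=sgn*np.array([-np.sin(h),np.cos(h),0]);return R.from_matrix(np.c_[x,np.cross(z,x),z])
def tcp(grasp,Ro): return np.array(grasp)-0.159*Ro.as_matrix()[:,0]
def plan(goals,f,step=45,deg=8,start=None):
    """goals: list of (grasp point, orientation); prints rows in tool axes"""
    s=arm.observe()
    p,Ro=start or (np.array(s["position"]),R.from_rotvec(s["ee_rot"]))
    for g,Rg in goals:
        pg=tcp(g,Rg);w=(Ro.inv()*Rg).as_rotvec(degrees=True)
        n=max(1,int(np.ceil(max(np.linalg.norm(pg-p)*1e3/step,np.linalg.norm(w)/deg))))
        print("->",np.round(pg,3).tolist(),"n",n)
        sl=Slerp([0,1],R.concatenate([Ro,Rg]));p0=p;rows=[]
        for i in range(1,n+1):
            pt=p0+(pg-p0)*i/n;Rt=sl(i/n)
            d=np.round(Ro.inv().apply(pt-p)*1e3,0);w=np.round((Ro.inv()*Rt).as_rotvec(degrees=True),1)
            p=p+Ro.apply(d/1e3);Ro=Ro*R.from_rotvec(w,degrees=True)
            rows.append([f]+[round(float(a),1)+0 for a in np.r_[d,w]])
        for i in range(0,n,5): print(rows[i:i+5])
    return p,Ro
def st():
    s=arm.observe();Rm=R.from_rotvec(s["ee_rot"]).as_matrix()
    print("t",round(s["clock"],2),"grasp",np.round(s["position"]+.159*Rm[:,0],4).tolist(),"x",np.round(Rm[:,0],3).tolist(),"z",np.round(Rm[:,2],3).tolist(),"F",np.round(s["force"],1).tolist(),"w",round(s["width"]*92,1))
E
python3 - <<'E'
from h import *
import cv2
st()
print(np.round(R.from_rotvec(arm.observe()["ee_rot"]).as_matrix(),2).tolist())
P=[];C=[]
for c in("side","top"):
    p,f,im=cloud(c)
    blue=(f[:,2]>120)&(f[:,0]<60)&(f[:,1]<110)&(abs(p[:,2]-.076)<.008)&(abs(p[:,0]-.57)<.15)&(abs(p[:,1]+.2)<.2)
    q=p[blue];print(c,"blue",len(q),q.mean(0).round(3),cv2.minAreaRect((q[:,:2]*1e3).astype(np.float32)))
    m=(abs(p[:,2]-.046)<.006)&(abs(p[:,0]-.57)<.25)&(abs(p[:,1]+.25)<.25)
    q=p[m];print("casing",len(q),cv2.minAreaRect((q[:,:2]*1e3).astype(np.float32)))
    w=(abs(p[:,0]-.458)<.3)&(abs(p[:,1]-.37)<.3)&(p[:,2]>.03)&(p[:,2]<.6)
    q=p[w];
    # obstacle grid
    import collections
    g=collections.defaultdict(list)
    for a in q:g[(round(a[0]/.05),round(a[1]/.05))].append(a[2])
    print({(k[0]*5,k[1]*5):(len(v),round(max(v)*100)) for k,v in sorted(g.items()) if len(v)>4})
    w=(np.hypot(p[:,0]-.458,p[:,1]-.37)<.035)&(p[:,2]>.01)&(p[:,2]<.085)
    q=p[w];print("weight",len(q),q.mean(0).round(3),q.min(0).round(3),q.max(0).round(3))
E
```

```text
t 0.9 grasp [0.1448, 0.608, 0.2458] x [0.0, 0.0, -1.0] z [0.232, 0.973, 0.0] F [0.6, 0.5, 0.3] w 92.2
[[0.0, -0.97, 0.23], [0.0, 0.23, 0.97], [-1.0, 0.0, 0.0]]Traceback (most recent call last):
  File "<stdin>", line 7, in <module>
  File "h.py", line 10, in cloud
    else: p=p@np.array(im["rotation"]).T+im["origin"]
            ~~~~~~~~~~~~~~~~~~~~~~~~~~~~^~~~~~~~~~~~~
ValueError: operands could not be broadcast together with shapes (230106,) (3,)
```

```bash
sed -i 's/p=p@np.array(im\["rotation"\]).T+im\["origin"\]/p=R.from_rotvec(im["rotation"]).apply(p)+im["origin"]/' h.py
python3 - <<'E'
from h import *
import cv2,collections
for c in("side","top"):
    p,f,im=cloud(c)
    blue=(f[:,2]>120)&(f[:,0]<60)&(f[:,1]<110)&(abs(p[:,2]-.076)<.008)&(abs(p[:,0]-.57)<.15)&(abs(p[:,1]+.2)<.2)
    q=p[blue];print(c,"blue",len(q),q.mean(0).round(3),cv2.minAreaRect((q[:,:2]*1e3).astype(np.float32)))
    m=(abs(p[:,2]-.046)<.006)&(abs(p[:,0]-.57)<.2)&(abs(p[:,1]+.25)<.25)&(f.min(1)>150)
    q=p[m];print("casing",len(q),cv2.minAreaRect((q[:,:2]*1e3).astype(np.float32)))
    q=p[(abs(p[:,0]-.458)<.25)&(abs(p[:,1]-.37)<.25)&(p[:,2]>.03)&(p[:,2]<.6)]
    g=collections.defaultdict(list)
    for a in q:g[(round(a[0]/.05),round(a[1]/.05))].append(a[2])
    print({(k[0]*5,k[1]*5):round(max(v)*100) for k,v in sorted(g.items()) if len(v)>4})
    q=p[(np.hypot(p[:,0]-.458,p[:,1]-.37)<.035)&(p[:,2]>.045)&(p[:,2]<.085)]
    print("weight",len(q),q.mean(0).round(3),q.min(0).round(3),q.max(0).round(3))
E
```

```text
side blue 1685 [ 0.561 -0.21   0.076] ((583.22314453125, -205.3724365234375), (126.34888458251953, 155.2284698486328), 63.407745361328125)
casing 6578 ((621.9783325195312, -308.6707763671875), (296.39947509765625, 338.7635192871094), 61.925819396972656)
{(40, 10): 4, (40, 15): 4, (40, 20): 4, (45, 10): 4, (45, 15): 4, (45, 20): 4, (45, 35): 7, (45, 40): 7, (45, 55): 9, (45, 60): 10, (50, 55): 9, (50, 60): 10, (55, 20): 7, (55, 25): 7, (55, 40): 57, (55, 45): 57, (55, 50): 56, (55, 55): 55, (55, 60): 55, (60, 20): 7, (60, 25): 7, (60, 40): 57, (60, 45): 50, (65, 40): 56, (65, 45): 53, (70, 10): 29, (70, 15): 29, (70, 20): 29, (70, 25): 5, (70, 30): 5, (70, 35): 5, (70, 40): 56, (70, 45): 49}
weight 118 [0.454 0.362 0.058] [0.434 0.346 0.045] [0.474 0.381 0.073]
top blue 429 [ 0.567 -0.199  0.075] ((564.5811157226562, -193.18368530273438), (120.59850311279297, 111.92261505126953), 63.36597442626953)
casing 3068 ((627.3887939453125, -292.619873046875), (324.75201416015625, 385.6481628417969), 73.81344604492188)
{(40, 10): 4, (40, 15): 4, (40, 20): 4, (45, 10): 4, (45, 15): 4, (45, 20): 4, (45, 35): 8, (45, 40): 7, (45, 55): 9, (45, 60): 10, (50, 55): 9, (50, 60): 10, (55, 20): 7, (55, 25): 7, (55, 40): 60, (55, 45): 60, (55, 50): 60, (55, 55): 60, (55, 60): 55, (60, 20): 7, (60, 25): 7, (60, 40): 60, (65, 40): 60, (70, 10): 29, (70, 15): 29, (70, 20): 29, (70, 25): 28, (70, 30): 6, (70, 35): 5, (70, 40): 60}
weight 114 [0.453 0.366 0.062] [0.434 0.346 0.045] [0.471 0.387 0.076]
```

```bash
python3 - <<'E'
from h import *
Q=orient(-26.5,20)
g=np.array([.523,-.175,.112]);xa=Q.as_matrix()[:,0]
plan([([.36,.25,.26],orient(-20,10)),(g-.10*xa,Q)],91.8,step=50)
E
```

```text
-> [0.334, 0.259, 0.417] n 8
[[91.8, -1.0, -33.0, -37.0, 0.8, 0.1, -1.2], [91.8, -1.0, -34.0, -36.0, 0.8, 0.0, -1.3], [91.8, 0.0, -34.0, -36.0, 0.9, 0.1, -1.2], [91.8, 1.0, -35.0, -36.0, 0.8, 0.1, -1.3], [91.8, 1.0, -35.0, -35.0, 0.8, 0.1, -1.2]]
[[91.8, 3.0, -35.0, -34.0, 0.8, 0.0, -1.3], [91.8, 3.0, -36.0, -34.0, 0.9, 0.1, -1.2], [91.8, 4.0, -37.0, -33.0, 0.8, 0.1, -1.3]]
-> [0.444, -0.135, 0.355] n 9
[[91.8, 11.0, -25.0, -37.0, 0.7, 0.2, -1.1], [91.8, 12.0, -25.0, -37.0, 0.7, 0.2, -1.1], [91.8, 13.0, -25.0, -36.0, 0.7, 0.2, -1.1], [91.8, 13.0, -26.0, -36.0, 0.7, 0.1, -1.1], [91.8, 14.0, -25.0, -36.0, 0.7, 0.2, -1.1]]
[[91.8, 14.0, -26.0, -35.0, 0.7, 0.2, -1.2], [91.8, 15.0, -26.0, -35.0, 0.7, 0.2, -1.1], [91.8, 16.0, -26.0, -35.0, 0.7, 0.2, -1.1], [91.8, 16.0, -27.0, -34.0, 0.7, 0.2, -1.1]]
```

>>> arm_command([
  [91.8, -1, -33, -37, 0.8, 0.1, -1.2],
  [91.8, -1, -34, -36, 0.8, 0, -1.3],
  [91.8, 0, -34, -36, 0.9, 0.1, -1.2],
  [91.8, 1, -35, -36, 0.8, 0.1, -1.3],
  [91.8, 1, -35, -35, 0.8, 0.1, -1.2],
])

```text
clock: 1.68
position: [0.2638, 0.3882, 0.4127]
ee_rot: [-1.044, 1.274, 0.897]
force: [0.8, 0.2, 0.7]
width: 1.001
```

>>> arm_command([
  [91.8, 3, -35, -34, 0.8, 0, -1.3],
  [91.8, 3, -36, -34, 0.9, 0.1, -1.2],
  [91.8, 4, -37, -33, 0.8, 0.1, -1.3],
  [91.8, 11, -25, -37, 0.7, 0.2, -1.1],
  [91.8, 12, -25, -37, 0.7, 0.2, -1.1],
])

```text
clock: 2.3
position: [0.3589, 0.1703, 0.4037]
ee_rot: [-1.053, 1.238, 0.765]
force: [0.4, 0.5, 0.4]
width: 0.997
```

>>> arm_command([
  [91.8, 13, -25, -36, 0.7, 0.2, -1.1],
  [91.8, 13, -26, -36, 0.7, 0.1, -1.1],
  [91.8, 14, -25, -36, 0.7, 0.2, -1.1],
  [91.8, 14, -26, -35, 0.7, 0.2, -1.2],
  [91.8, 15, -26, -35, 0.7, 0.2, -1.1],
])

```text
clock: 2.92
position: [0.4194, -0.0487, 0.3693]
ee_rot: [-1.064, 1.206, 0.641]
force: [0.6, 0.7, 0.0]
width: 1.0
```

Tracking is good. Last two rows, then a look with the wrist camera.

>>> arm_command([
  [91.8, 16, -26, -35, 0.7, 0.2, -1.1],
  [91.8, 16, -27, -34, 0.7, 0.2, -1.1],
  [91.8, 0, 0, 0, 0, 0, 0],
])

```text
clock: 3.3
position: [0.444, -0.1387, 0.3556]
ee_rot: [-1.064, 1.199, 0.587]
force: [-0.9, -1.2, 0.2]
width: 1.004
```

```bash
python3 - <<'E'
from h import *
import cv2
st()
p,f,im=cloud("wrist")
print([(np.round(a["point"],4).tolist(),round(a["p"],2)) for a in pinpoint("wrist","cover_grip")[:2]])
m=(p[:,2]>.085)&(p[:,2]<.13)&(abs(p[:,0]-.524)<.04)&(abs(p[:,1]+.175)<.04)
q=p[m];print(len(q),q.min(0).round(3),q.max(0).round(3));t=q[q[:,2]>.119]
if len(t)>5: print("top",len(t),t.mean(0).round(4),cv2.minAreaRect((t[:,:2]*1e3).astype(np.float32)))
b=(f[:,2]>110)&(f[:,0]<70)&(f[:,1]<110)&(abs(p[:,2]-.076)<.008)
q=p[b];print("blue",len(q),cv2.minAreaRect((q[:,:2]*1e3).astype(np.float32)))
cv2.imwrite("pics/wrist1.png",im["frame"][:,:,::-1])
E
```

```text
t 3.3 grasp [0.4927, -0.1636, 0.2063] x [0.306, -0.157, -0.939] z [0.452, 0.892, -0.002] F [-0.9, -1.2, 0.2] w 92.4
[([0.527, -0.1753, 0.1038], 0.56), ([0.5899, -0.1998, 0.2031], 0.29)]
1024 [ 0.514 -0.184  0.085] [ 0.538 -0.163  0.126]
top 489 [ 0.5242 -0.1731  0.1231] ((525.8947143554688, -173.63442993164062), (15.6460599899292, 21.503189086914062), 63.00226593017578)
blue 7448 ((586.3089599609375, -204.10289001464844), (124.50094604492188, 163.48789978027344), 62.755943298339844)
```

View pics/wrist1.png

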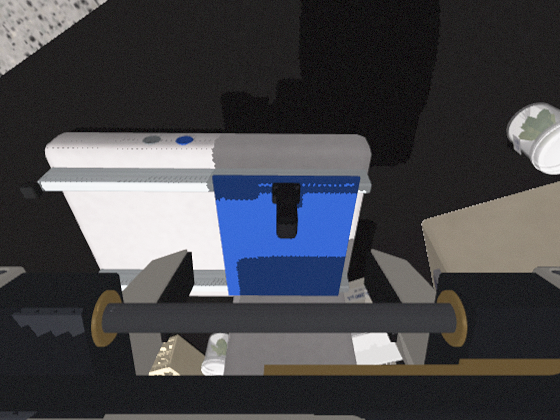

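```bash
python3 - <<'E'
from h import *
Q=orient(-27,20);g=np.array([.5255,-.1735,.111]);y=np.array([.454,.891,0])
a=plan([(g,Q)],50,step=35)
plan([(g-.153*y,Q)],0,step=17,start=a)
E
```

```text
-> [0.477, -0.149, 0.26] n 3
[[50, 34.0, 0.0, 1.0, 0.1, 0.0, 0.0], [50, 34.0, -1.0, 1.0, 0.1, 0.1, 0.0], [50, 33.0, 0.0, 1.0, 0.2, 0.0, 0.0]]
-> [0.408, -0.285, 0.26] n 9
[[0, 0.0, 0.0, -17.0, 0.0, 0.0, 0.0], [0, 0.0, 0.0, -17.0, 0.0, 0.0, 0.0], [0, 0.0, 0.0, -17.0, 0.0, 0.0, 0.0], [0, 0.0, 0.0, -17.0, 0.0, 0.0, 0.0], [0, 0.0, 0.0, -17.0, 0.0, 0.0, 0.0]]
[[0, 0.0, 0.0, -17.0, 0.0, 0.0, 0.0], [0, 0.0, 0.0, -17.0, 0.0, 0.0, 0.0], [0, 0.0, 0.0, -17.0, 0.0, 0.0, 0.0], [0, 1.0, 0.0, -17.0, 0.0, 0.0, 0.0]]
```

>>> arm_command([
  [60, 34, 0, 1, 0.1, 0, 0],
  [50, 34, -1, 1, 0.1, 0, 0],
  [50, 33, 0, 1, 0.2, 0, 0],
  [50, 0, 0, 0, 0, 0, 0],
])

```text
clock: 3.9
position: [0.4768, -0.1474, 0.2596]
ee_rot: [-1.06, 1.199, 0.592]
force: [-0.2, -0.1, 0.5]
width: 0.612
```

>>> arm_command([
  [0, 0, 0, 0, 0, 0, 0],
  [0, 0, 0, 0, 0, 0, 0],
  [0, 0, 0, 0, 0, 0, 0],
  [0, 0, 0, 0, 0, 0, 0],
  [0, 0, 0, 0, 0, 0, 0],
], newtons=20)

```text
clock: 4.53
position: [0.4772, -0.1487, 0.2615]
ee_rot: [-1.061, 1.196, 0.588]
force: [-4.4, 2.0, 8.8]
width: 0.176
```

>>> arm_command([
  [0, 0, 0, -10, 0, 0, 0],
  [0, 0, 0, -17, 0, 0, 0],
  [0, 0, 0, -17, 0, 0, 0],
  [0, 0, 0, -17, 0, 0, 0],
  [0, 0, 0, -17, 0, 0, 0],
])

```text
clock: 5.15
position: [0.4415, -0.2181, 0.2615]
ee_rot: [-1.061, 1.196, 0.589]
force: [-5.8, 6.3, 14.2]
width: 0.173
```

>>> arm_command([
  [0, 0, 0, -17, 0, 0, 0],
  [0, 0, 0, -17, 0, 0, 0],
  [0, 0, 0, -17, 0, 0, 0],
  [0, 0, 0, -12, 0, 0, 0],
  [0, 0, 0, -6, 0, 0, 0],
])

```text
clock: 5.78
position: [0.4109, -0.2778, 0.2614]
ee_rot: [-1.06, 1.194, 0.592]
force: [2.2, 26.3, 20.7]
width: 0.171
```

```bash
python3 -c "
from h import *
st()"
```

```text
t 5.78 grasp [0.4597, -0.3015, 0.112] x [0.307, -0.149, -0.94] z [0.45, 0.893, 0.005] F [2.2, 26.3, 20.7] w 15.7
```

>>> arm_command([
  [0, 0, 0, 0, 0, 0, 0],
  [0, 0, 0, 0, 0, 0, 0],
])

```text
clock: 6.02
position: [0.411, -0.2775, 0.2614]
ee_rot: [-1.061, 1.194, 0.592]
force: [-5.0, 15.1, 20.4]
width: 0.172
```

```bash
python3 - <<'E'
from h import *
import cv2
st()
for c in("side",):
    p,f,im=cloud(c);cv2.imwrite(f"pics/{c}2.png",cv2.resize(im["frame"][180:400,280:500,::-1],None,fx=2.5,fy=2.5))
    for t in("cover_grip","pan_centre"): print(c,t,[(np.round(a["point"],4).tolist(),round(a["p"],2)) for a in pinpoint(c,t)[:2]])
    b=(f[:,2]>110)&(f[:,0]<70)&(f[:,1]<110)&(abs(p[:,2]-.076)<.008)&(abs(p[:,0]-.52)<.2)&(abs(p[:,1]+.3)<.2)
    q=p[b];print("blue",len(q),cv2.minAreaRect((q[:,:2]*1e3).astype(np.float32)))
    u=(q[:,:2]-[.588,-.2045])@np.array([.454,.891]);print("along y pct",np.percentile(u,[1,50,99]).round(4))
E
```

```text
t 6.03 grasp [0.4599, -0.3013, 0.112] x [0.307, -0.15, -0.94] z [0.45, 0.893, 0.005] F [-5.0, 15.1, 20.4] w 15.8
side cover_grip []
side pan_centre [([0.592, -0.202, 0.0614], 0.59)]
blue 3029 ((520.3060302734375, -333.9759521484375), (126.63654327392578, 150.93055725097656), 61.87123489379883)
along y pct [-0.2078 -0.1586 -0.0878]
```

View pics/side2.png

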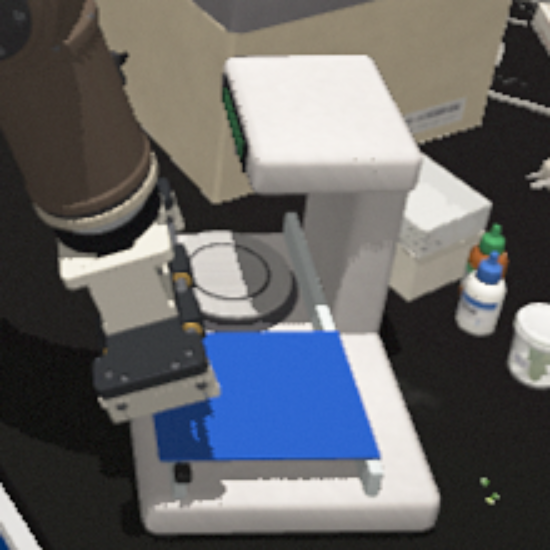

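>>> arm_command([
  [0, -2, 0, 0, 0, 0, 0],
  [0, 0, 0, -2, 0, 0, 0],
  [0, 0, 0, -2, 0, 0, 0],
  [0, 0, 0, 0, 0, 0, 0],
])

```text
clock: 6.68
position: [0.4108, -0.2783, 0.262]
ee_rot: [-1.062, 1.191, 0.598]
force: [14.2, 18.5, -5.5]
width: 0.175
```

```bash
python3 -c "
from h import *
st()"
```

```text
t 6.67 grasp [0.4596, -0.3014, 0.1125] x [0.307, -0.146, -0.94] z [0.445, 0.896, 0.007] F [14.2, 18.5, -5.5] w 16.1
```

>>> arm_command([
  [50, 0, 0, 2, 0, 0, 0],
  [50, 0, 0, 2, 0, 0, 0],
  [50, 0, 0, 0, 0, 0, 0],
  [50, -30, 0, 0, 0, 0, 0],
  [50, -40, 0, 0, 0, 0, 0],
])

```text
clock: 7.3
position: [0.3879, -0.2691, 0.3285]
ee_rot: [-1.059, 1.199, 0.588]
force: [1.3, 0.5, 0.8]
width: 0.541
```

```bash
python3 - <<'E'
from h import *
import cv2
st()
Y=np.array([.454,.891])
for c in("wrist","side"):
    p,f,im=cloud(c)
    print(c,[(np.round(a["point"],4).tolist(),round(a["p"],2)) for a in pinpoint(c,"cover_grip")[:2]])
    print(c,[(np.round(a["point"],4).tolist(),round(a["p"],2)) for a in pinpoint(c,"pan_centre")[:2]])
    t=p[(p[:,2]>.117)&(p[:,2]<.13)&(abs(p[:,0]-.459)<.03)&(abs(p[:,1]+.302)<.03)]
    if len(t)>5:
        r=cv2.minAreaRect((t[:,:2]*1e3).astype(np.float32));print("top",len(t),r,"travel",(np.array([.5259,-.1736])-np.array(r[0])/1e3)@Y)
    b=(f[:,2]>110)&(f[:,0]<70)&(f[:,1]<110)&(abs(p[:,2]-.076)<.008)&(abs(p[:,0]-.52)<.2)&(abs(p[:,1]+.3)<.2)
    q=p[b];r=cv2.minAreaRect((q[:,:2]*1e3).astype(np.float32));print("blue",len(q),r)
    if c=="wrist":cv2.imwrite("pics/wrist3.png",im["frame"][:,:,::-1])
E
```

```text
t 7.3 grasp [0.4363, -0.2935, 0.1791] x [0.304, -0.153, -0.94] z [0.454, 0.891, 0.001] F [1.3, 0.5, 0.8] w 49.7
wrist [([0.4642, -0.301, 0.1067], 0.92)]
wrist [([0.5915, -0.2003, 0.0645], 0.87)]
top 754 ((460.7917785644531, -303.9349060058594), (15.595597267150879, 21.208894729614258), 62.786094665527344) travel 0.14568753378295898
blue 3923 ((508.47784423828125, -328.1695556640625), (122.9714584350586, 136.2078094482422), 62.99264907836914)
side [([0.4594, -0.3018, 0.1094], 0.68)]
side [([0.593, -0.2037, 0.0577], 0.93)]
top 93 ((461.3817443847656, -305.44830322265625), (14.965877532958984, 20.329866409301758), 55.82625961303711) travel 0.14676812622070315
blue 3419 ((520.212646484375, -333.757568359375), (127.49600982666016, 149.7406463623047), 63.055110931396484)
```

View pics/wrist3.png

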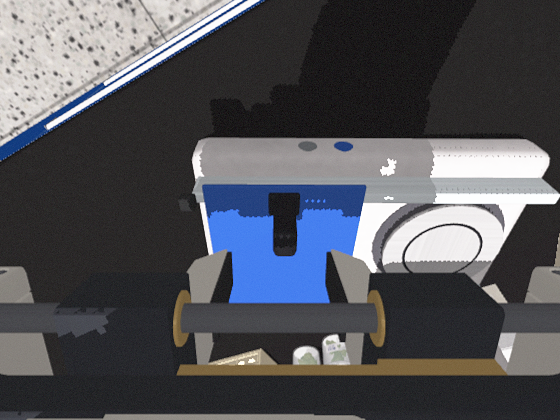

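>>> arm_command([
  [50, 40, 0, 0, 0, 0, 0],
  [50, 28, 0, 0, 0, 0, 0],
  [50, 0, 0, -10, 0, 0, 0],
  [50, 0, 0, -6, 0, 0, 0],
  [50, 0, 0, -3, 0, 0, 0],
])

```text
clock: 8.22
position: [0.402, -0.2927, 0.2641]
ee_rot: [-1.06, 1.193, 0.597]
force: [17.9, 18.1, -14.7]
width: 0.547
```

>>> arm_command([
  [50, 0, 0, -2, 0, 0, 0],
  [50, 0, 0, -2, 0, 0, 0],
  [50, 0, 0, 0, 0, 0, 0],
])

```text
clock: 8.6
position: [0.4018, -0.2935, 0.2641]
ee_rot: [-1.062, 1.189, 0.602]
force: [20.8, 22.7, -14.9]
width: 0.542
```

>>> arm_command([
  [50, 0, 0, -2, 0, 0, 0],
  [50, 0, 0, 0, 0, 0, 0],
])

```text
clock: 8.85
position: [0.4017, -0.294, 0.264]
ee_rot: [-1.062, 1.187, 0.605]
force: [23.8, 28.6, -13.5]
width: 0.547
```

>>> arm_command([
  [50, 0, 0, 8, 0, 0, 0],
  [50, 0, 0, 10, 0, 0, 0],
  [50, -30, 0, 4, 0, 0, 0],
  [60, -50, 0, 0, 0, 0, 0],
  [91.8, -50, 0, 0, 0, 0, 0],
])

```text
clock: 9.48
position: [0.3671, -0.2624, 0.3883]
ee_rot: [-1.06, 1.198, 0.586]
force: [1.2, -0.2, 1.5]
width: 0.711
```

```bash
python3 - <<'E'
from h import *
st()
Q=orient(15,40);g=np.array([.455,.366,.030]);xa=Q.as_matrix()[:,0]
plan([([.43,.03,.25],orient(-3,32)),(g-.10*xa,Q)],91.8,step=50)
E
```

```text
t 9.47 grasp [0.4157, -0.287, 0.2389] x [0.306, -0.154, -0.94] z [0.455, 0.891, 0.002] F [1.2, -0.2, 1.5] w 65.5
-> [0.346, 0.034, 0.385] n 6
[[91.8, -8.0, 24.0, 42.0, -3.6, -1.7, -2.0], [91.8, -8.0, 22.0, 45.0, -3.6, -1.8, -1.9], [91.8, -7.0, 18.0, 45.0, -3.6, -1.7, -2.0], [91.8, -6.0, 15.0, 47.0, -3.7, -1.8, -2.0], [91.8, -5.0, 12.0, 48.0, -3.6, -1.7, -1.9]]
[[91.8, -4.0, 9.0, 49.0, -3.6, -1.8, -2.0]]
-> [0.294, 0.323, 0.228] n 7
[[91.8, 14.0, 20.0, 41.0, -2.1, -1.5, -1.1], [91.8, 14.0, 18.0, 41.0, -2.1, -1.5, -1.2], [91.8, 16.0, 18.0, 41.0, -2.0, -1.5, -1.1], [91.8, 16.0, 16.0, 42.0, -2.1, -1.5, -1.1], [91.8, 17.0, 15.0, 41.0, -2.1, -1.6, -1.2]]
[[91.8, 17.0, 14.0, 42.0, -2.1, -1.5, -1.1], [91.8, 19.0, 13.0, 42.0, -2.1, -1.5, -1.1]]
```

>>> arm_command([
  [91.8, -8, 24, 42, -3.6, -1.7, -2],
  [91.8, -8, 22, 45, -3.6, -1.8, -1.9],
  [91.8, -7, 18, 45, -3.6, -1.7, -2],
  [91.8, -6, 15, 47, -3.7, -1.8, -2],
  [91.8, -5, 12, 48, -3.6, -1.7, -1.9],
])

```text
clock: 10.1
position: [0.3494, -0.0137, 0.3846]
ee_rot: [-1.346, 0.885, 0.723]
force: [0.7, -1.1, -0.5]
width: 1.001
```

>>> arm_command([
  [91.8, -4, 9, 49, -3.6, -1.8, -2],
  [91.8, 14, 20, 41, -2.1, -1.5, -1.1],
  [91.8, 14, 18, 41, -2.1, -1.5, -1.2],
  [91.8, 16, 18, 41, -2, -1.5, -1.1],
  [91.8, 16, 16, 42, -2.1, -1.5, -1.1],
])

```text
clock: 10.72
position: [0.3283, 0.1565, 0.3148]
ee_rot: [-1.483, 0.701, 0.798]
force: [0.6, -1.2, -0.2]
width: 0.999
```

>>> arm_command([
  [91.8, 17, 15, 41, -2.1, -1.6, -1.2],
  [91.8, 17, 14, 42, -2.1, -1.5, -1.1],
  [91.8, 19, 13, 42, -2.1, -1.5, -1.1],
  [91.8, 0, 0, 0, 0, 0, 0],
])

```text
clock: 11.22
position: [0.3099, 0.2822, 0.244]
ee_rot: [-1.555, 0.559, 0.866]
force: [-0.0, -1.1, -0.3]
width: 1.002
```

```bash
python3 - <<'E'
from h import *
import cv2
st()
p,f,im=cloud("wrist")
w0=pinpoint("wrist","weight");print([(np.round(a["point"],4).tolist(),round(a["p"],2)) for a in w0[:2]])
for lo,hi in((.01,.04),(.055,.08)):
    q=p[(np.hypot(p[:,0]-.456,p[:,1]-.367)<.04)&(p[:,2]>lo)&(p[:,2]<hi)]
    if len(q)>5: print(lo,len(q),q.mean(0).round(4),q.min(0).round(4),q.max(0).round(4))
cv2.imwrite("pics/wrist4.png",im["frame"][:,:,::-1])
E
```

```text
t 11.22 grasp [0.4063, 0.3015, 0.119] x [0.606, 0.122, -0.786] z [-0.213, 0.977, -0.013] F [-0.0, -1.1, -0.3] w 92.2
[([0.4536, 0.3681, 0.0026], 0.79)]
0.01 1781 [0.4397 0.3573 0.0254] [0.4326 0.3426 0.01  ] [0.4667 0.3843 0.04  ]
0.055 988 [0.4487 0.3611 0.0661] [0.4402 0.3501 0.0557] [0.4656 0.3779 0.0708]
```

View pics/wrist4.png

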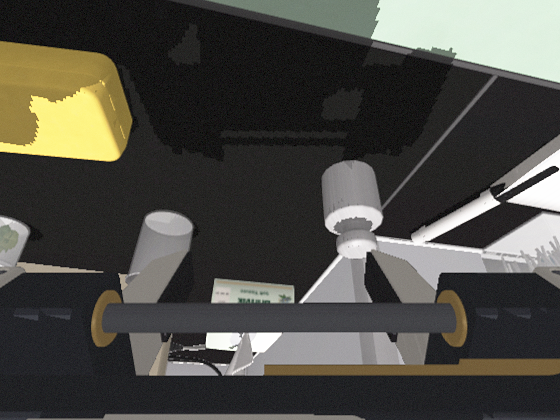

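```bash
python3 - <<'E'
from h import *
Q=orient(14,40);g=np.array([.4545,.364,.030]);xa=Q.as_matrix()[:,0]
plan([(g-.09*xa,Q),(g,Q)],91.8,step=25)
E
```

```text
-> [0.299, 0.325, 0.221] n 3
[[91.8, 6.0, 5.0, 16.0, -0.3, -0.6, -0.6], [91.8, 6.0, 6.0, 16.0, -0.3, -0.6, -0.6], [91.8, 6.0, 5.0, 16.0, -0.4, -0.7, -0.5]]
-> [0.355, 0.339, 0.152] n 4
[[91.8, 23.0, 0.0, 0.0, 0.0, 0.0, 0.0], [91.8, 22.0, 0.0, 0.0, 0.0, 0.0, 0.0], [91.8, 23.0, 0.0, 0.0, 0.0, 0.0, 0.0], [91.8, 22.0, 0.0, 0.0, 0.0, 0.0, 0.0]]
```

>>> arm_command([
  [91.8, 6, 5, 16, -0.3, -0.6, -0.6],
  [91.8, 6, 6, 16, -0.3, -0.6, -0.6],
  [91.8, 6, 5, 16, -0.4, -0.7, -0.5],
  [91.8, 0, 0, 0, 0, 0, 0],
])

```text
clock: 11.82
position: [0.2986, 0.3263, 0.2209]
ee_rot: [-1.559, 0.505, 0.871]
force: [-0.6, 0.4, -0.1]
width: 1.002
```

```bash
python3 - <<'E'
from h import *
st()
Q=orient(14,40);g=np.array([.4545,.364,.030])
plan([(g,Q)],91.8,step=23)
E
```

```text
t 11.82 grasp [0.3977, 0.3513, 0.0991] x [0.623, 0.157, -0.766] z [-0.244, 0.97, 0.001] F [-0.6, 0.4, -0.1] w 92.1
-> [0.355, 0.339, 0.152] n 4
[[91.8, 23.0, 0.0, 0.0, 0.0, 0.0, 0.0], [91.8, 22.0, 0.0, -1.0, 0.0, 0.1, 0.0], [91.8, 23.0, 0.0, 0.0, 0.0, 0.0, 0.0], [91.8, 22.0, 0.0, 0.0, 0.0, 0.0, 0.0]]
```

>>> arm_command([
  [91.8, 23, 0, 0, 0, 0, 0],
  [91.8, 22, 0, -1, 0, 0.1, 0],
  [91.8, 23, 0, 0, 0, 0, 0],
  [91.8, 22, 0, 0, 0, 0, 0],
  [91.8, 0, 0, 0, 0, 0, 0],
])

```text
clock: 12.45
position: [0.3557, 0.3379, 0.1513]
ee_rot: [-1.56, 0.51, 0.867]
force: [0.1, 0.3, 0.6]
width: 0.999
```

>>> arm_command([
  [30, 0, 0, 0, 0, 0, 0],
  [30, 0, 0, 0, 0, 0, 0],
  [30, 0, 0, 0, 0, 0, 0],
  [30, 0, 0, 0, 0, 0, 0],
], newtons=35)

```text
clock: 12.95
position: [0.3547, 0.3392, 0.1521]
ee_rot: [-1.56, 0.506, 0.869]
force: [0.0, 0.1, -0.3]
width: 0.612
```

```bash
python3 -c "
from h import *
st()"
```

```text
t 12.95 grasp [0.4538, 0.3639, 0.0303] x [0.624, 0.156, -0.766] z [-0.243, 0.97, -0.0] F [0.0, 0.1, -0.3] w 56.3
```

>>> arm_command([
  [30, 0, 0, 0, 0, 0, 0],
  [30, 0, 0, 0, 0, 0, 0],
  [30, 0, 0, 0, 0, 0, 0],
])

```text
clock: 13.32
position: [0.3546, 0.3398, 0.152]
ee_rot: [-1.559, 0.505, 0.871]
force: [-1.7, 3.6, 2.7]
width: 0.471
```

```bash
python3 - <<'E'
from h import *
st()
Q=orient(14,40)
s=arm.observe();g=np.array(s["position"])+.159*R.from_rotvec(s["ee_rot"]).as_matrix()[:,0]
B=orient(-27,40);X=np.array([.891,-.454,0]);pan=np.array([.592,-.202,0])
a=plan([(g+[0,0,.03],Q)],30,step=12)
plan([(g+[-.02,-.03,.13],Q),([.40,.12,.21],orient(0,40)),(pan-.15*X+[0,0,.16],B)],30,step=35,deg=6,start=a)
E
```

```text
t 13.32 grasp [0.4536, 0.3647, 0.0301] x [0.623, 0.157, -0.766] z [-0.244, 0.97, 0.001] F [-1.7, 3.6, 2.7] w 43.3
-> [0.354, 0.34, 0.182] n 3
[[30, -8.0, -6.0, 0.0, 0.0, 0.0, 0.0], [30, -7.0, -7.0, 0.0, 0.0, 0.1, 0.0], [30, -8.0, -6.0, 0.0, 0.1, 0.0, 0.0]]
-> [0.334, 0.31, 0.282] n 4
[[30, -23.0, -11.0, -6.0, 0.0, 0.0, 0.0], [30, -24.0, -11.0, -6.0, 0.0, 0.0, 0.0], [30, -23.0, -11.0, -6.0, 0.0, 0.0, 0.0], [30, -24.0, -11.0, -6.0, 0.0, 0.0, 0.0]]
-> [0.298, 0.12, 0.332] n 6
[[30, -15.0, 5.0, -29.0, 1.8, 1.5, 0.0], [30, -14.0, 4.0, -30.0, 1.8, 1.5, 0.0], [30, -14.0, 3.0, -30.0, 1.7, 1.5, 0.0], [30, -13.0, 3.0, -31.0, 1.8, 1.5, 0.0], [30, -11.0, 1.0, -31.0, 1.8, 1.5, 0.0]]
[[30, -11.0, 0.0, -31.0, 1.8, 1.5, 0.0]]
-> [0.367, -0.088, 0.282] n 7
[[30, 12.0, -3.0, -30.0, 3.0, 2.5, 0.0], [30, 13.0, -5.0, -29.0, 2.9, 2.5, 0.0], [30, 14.0, -5.0, -28.0, 3.0, 2.4, 0.0], [30, 16.0, -8.0, -27.0, 2.9, 2.5, 0.0], [30, 16.0, -9.0, -26.0, 3.0, 2.5, 0.0]]
[[30, 18.0, -10.0, -25.0, 2.9, 2.5, 0.0], [30, 19.0, -11.0, -23.0, 3.0, 2.4, 0.0]]
```

>>> arm_command([
  [30, -8, -6, 0, 0, 0, 0],
  [30, -7, -7, 0, 0, 0, 0],
  [30, -8, -6, 0, 0, 0, 0],
  [30, 0, 0, 0, 0, 0, 0],
])

```text
clock: 13.82
position: [0.3548, 0.339, 0.1827]
ee_rot: [-1.559, 0.506, 0.868]
force: [0.9, -0.2, -4.9]
width: 0.465
```

```bash
python3 - <<'E'
from h import *
st()
Q=orient(14,40)
s=arm.observe();g=np.array(s["position"])+.159*R.from_rotvec(s["ee_rot"]).as_matrix()[:,0]
B=orient(-27,40);X=np.array([.891,-.454,0]);pan=np.array([.592,-.202,0])
plan([(g+[-.015,-.06,.11],Q),([.45,.12,.20],orient(0,40)),(pan-.13*X+[0,0,.15],B)],30,step=35,deg=6)
E
```

```text
t 13.82 grasp [0.454, 0.3638, 0.061] x [0.624, 0.156, -0.765] z [-0.242, 0.97, 0.0] F [0.9, -0.2, -4.9] w 42.8
-> [0.34, 0.279, 0.293] n 4
[[30, -26.0, -12.0, -14.0, 0.0, 0.0, 0.0], [30, -25.0, -12.0, -13.0, 0.0, 0.0, 0.0], [30, -26.0, -13.0, -14.0, 0.0, 0.0, 0.0], [30, -26.0, -12.0, -14.0, 0.0, 0.0, 0.1]]
-> [0.348, 0.12, 0.322] n 5
[[30, -8.0, 1.0, -31.0, 2.1, 1.8, 0.0], [30, -8.0, 0.0, -32.0, 2.2, 1.8, 0.0], [30, -6.0, -1.0, -31.0, 2.1, 1.8, 0.0], [30, -6.0, -3.0, -32.0, 2.2, 1.8, 0.0], [30, -4.0, -3.0, -32.0, 2.1, 1.8, 0.0]]
-> [0.385, -0.097, 0.272] n 7
[[30, 9.0, 0.0, -31.0, 3.0, 2.5, 0.0], [30, 10.0, -1.0, -30.0, 2.9, 2.5, 0.0], [30, 12.0, -2.0, -30.0, 3.0, 2.4, 0.0], [30, 12.0, -5.0, -29.0, 2.9, 2.5, 0.0], [30, 15.0, -5.0, -29.0, 3.0, 2.5, 0.0]]
[[30, 15.0, -7.0, -27.0, 3.0, 2.5, 0.0], [30, 16.0, -9.0, -26.0, 2.9, 2.4, 0.0]]
```

Weight is held (-4.9 N). Carrying it over to the front of the balance.

>>> arm_command([
  [30, -26, -12, -14, 0, 0, 0],
  [30, -25, -12, -13, 0, 0, 0],
  [30, -26, -13, -14, 0, 0, 0],
  [30, -26, -12, -14, 0, 0, 0.1],
  [30, -8, 1, -31, 2.1, 1.8, 0],
])

```text
clock: 14.45
position: [0.3417, 0.2477, 0.2994]
ee_rot: [-1.541, 0.54, 0.833]
force: [0.9, -0.1, -5.1]
width: 0.472
```

>>> arm_command([
  [30, -8, 0, -32, 2.2, 1.8, 0],
  [30, -6, -1, -31, 2.1, 1.8, 0],
  [30, -6, -3, -32, 2.2, 1.8, 0],
  [30, -4, -3, -32, 2.1, 1.8, 0],
  [30, 9, 0, -31, 3, 2.5, 0],
])

```text
clock: 15.08
position: [0.353, 0.0875, 0.3143]
ee_rot: [-1.432, 0.73, 0.628]
force: [0.5, -0.1, -4.6]
width: 0.471
```

>>> arm_command([
  [30, 10, -1, -30, 2.9, 2.5, 0],
  [30, 12, -2, -30, 3, 2.4, 0],
  [30, 12, -5, -29, 2.9, 2.5, 0],
  [30, 15, -5, -29, 3, 2.5, 0],
  [30, 15, -7, -27, 3, 2.5, 0],
])

```text
clock: 15.7
position: [0.3794, -0.0663, 0.2773]
ee_rot: [-1.271, 0.947, 0.367]
force: [1.3, 0.2, -5.0]
width: 0.467
```

>>> arm_command([
  [30, 16, -9, -26, 2.9, 2.4, 0],
  [30, 0, 0, 0, 0, 0, 0],
])

```text
clock: 15.95
position: [0.3848, -0.0977, 0.2706]
ee_rot: [-1.235, 0.988, 0.314]
force: [-0.2, 0.5, -5.4]
width: 0.469
```

```bash
python3 - <<'E'
from h import *
import cv2
st()
p,f,im=cloud("wrist");cv2.imwrite("pics/wrist5.png",im["frame"][:,:,::-1])
for c in("wrist","side"):
  if c=="side": im=get_image(c)
  for t in("pan_centre","weight"): print(c,t,[(np.round(a["point"],4).tolist(),round(a["p"],2)) for a in pinpoint(c,t)[:2]])
E
```

```text
t 15.95 grasp [0.4754, -0.1445, 0.1486] x [0.569, -0.294, -0.768] z [0.457, 0.89, -0.002] F [-0.2, 0.5, -5.4] w 43.2
wrist pan_centre []
wrist weight [([0.4761, -0.1456, 0.1184], 0.67)]
side pan_centre [([0.5937, -0.2027, 0.0575], 0.75), ([0.585, -0.1948, 0.201], 0.18)]
side weight []
```

View pics/wrist5.png

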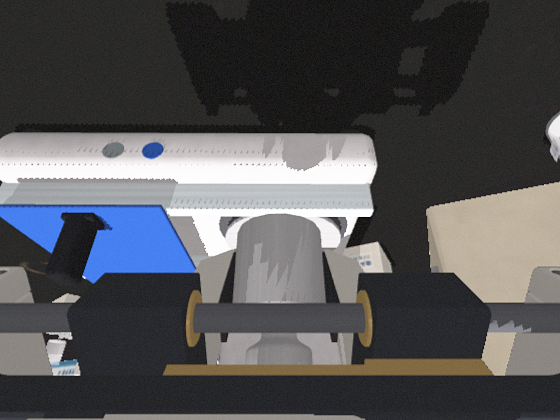

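```bash
python3 - <<'E'
from h import *
B=orient(-27,40);X=np.array([.891,-.454,0]);pan=np.array([.5925,-.2025,0])
plan([(pan-.09*X+[0,0,.112],B),(pan+[0,0,.112],B),(pan+[0,0,.097],B)],30,step=22,deg=6)
E
```

```text
-> [0.421, -0.115, 0.234] n 3
[[30, 18.0, -2.0, -1.0, 0.1, 0.0, 0.0], [30, 19.0, -3.0, 0.0, 0.0, 0.0, 0.0], [30, 18.0, -2.0, -1.0, 0.1, 0.1, -0.1]]
-> [0.501, -0.156, 0.234] n 5
[[30, 12.0, -14.0, 0.0, 0.0, 0.0, 0.0], [30, 11.0, -14.0, 0.0, 0.0, 0.0, 0.0], [30, 12.0, -14.0, 0.0, 0.0, 0.0, 0.0], [30, 12.0, -13.0, 0.0, 0.0, 0.0, 0.0], [30, 11.0, -14.0, 1.0, 0.0, 0.0, 0.0]]
-> [0.501, -0.156, 0.219] n 1
[[30, 12.0, 9.0, 0.0, 0.0, 0.0, 0.0]]
```

>>> arm_command([
  [30, 18, -2, -1, 0.1, 0, 0],
  [30, 19, -3, 0, 0, 0, 0],
  [30, 18, -2, -1, 0.1, 0.1, -0.1],
  [30, 0, 0, 0, 0, 0, 0],
])

```text
clock: 16.75
position: [0.421, -0.116, 0.233]
ee_rot: [-1.235, 0.985, 0.314]
force: [-1.0, 0.3, -5.1]
width: 0.472
```

>>> arm_command([
  [30, 12, -14, 0, 0, 0, 0],
  [30, 11, -14, 0, 0, 0, 0],
  [30, 12, -14, 0, 0, 0, 0],
  [30, 12, -13, 0, 0, 0, 0],
  [30, 11, -14, 1, 0, 0, 0],
])

```text
clock: 17.38
position: [0.5016, -0.1563, 0.2337]
ee_rot: [-1.235, 0.984, 0.313]
force: [-0.1, 0.6, -4.7]
width: 0.473
```

>>> arm_command([
  [30, 3, 3, 0, 0, 0, 0],
  [30, 4, 3, 0, 0, 0, 0],
  [30, 2, 1, 0, 0, 0, 0],
  [30, 0, 0, 0, 0, 0, 0],
])

```text
clock: 17.88
position: [0.5012, -0.1565, 0.2217]
ee_rot: [-1.235, 0.985, 0.313]
force: [0.4, 0.6, -4.3]
width: 0.469
```

```bash
python3 - <<'E'
from h import *
import cv2
st()
im=get_image("side")
cv2.imwrite("pics/side6.png",cv2.resize(im["frame"][180:400,280:500,::-1],None,fx=2.5,fy=2.5))
for t in("pan_centre","weight"): print(t,[(np.round(a["point"],4).tolist(),round(a["p"],2)) for a in pinpoint("side",t)[:2]])
E
```

```text
t 17.88 grasp [0.592, -0.2031, 0.0998] x [0.571, -0.293, -0.766] z [0.456, 0.89, -0.0] F [0.4, 0.6, -4.3] w 43.2
pan_centre []
weight [([0.597, -0.2031, 0.0638], 0.55)]
```

View pics/side6.png

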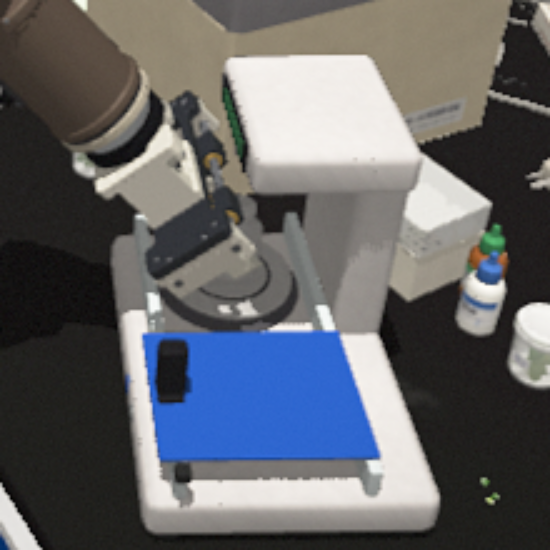

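>>> arm_command([
  [30, 1.5, 1.3, 0, 0, 0, 0],
  [30, 1.5, 1.3, 0, 0, 0, 0],
  [30, 1.5, 1.3, 0, 0, 0, 0],
  [30, 0, 0, 0, 0, 0, 0],
])

```text
clock: 18.52
position: [0.5014, -0.1566, 0.2159]
ee_rot: [-1.235, 0.985, 0.313]
force: [-1.0, -0.1, -4.8]
width: 0.471
```

>>> arm_command([
  [30, 0.8, 0.6, 0, 0, 0, 0],
  [30, 0.8, 0.6, 0, 0, 0, 0],
  [30, 0.8, 0.6, 0, 0, 0, 0],
  [30, 0, 0, 0, 0, 0, 0],
])

```text
clock: 19.02
position: [0.5017, -0.1567, 0.2131]
ee_rot: [-1.235, 0.985, 0.313]
force: [0.1, 0.3, -4.4]
width: 0.47
```

>>> arm_command([
  [30, 0.8, 0.6, 0, 0, 0, 0],
  [30, 0.8, 0.6, 0, 0, 0, 0],
  [30, 0, 0, 0, 0, 0, 0],
])

```text
clock: 19.4
position: [0.5018, -0.1567, 0.2112]
ee_rot: [-1.235, 0.985, 0.312]
force: [-1.0, -0.3, -3.3]
width: 0.472
```

>>> arm_command([
  [30, 0.8, 0.6, 0, 0, 0, 0],
  [30, 0.8, 0.6, 0, 0, 0, 0],
  [30, 0, 0, 0, 0, 0, 0],
])

```text
clock: 19.77
position: [0.5019, -0.1567, 0.2092]
ee_rot: [-1.235, 0.985, 0.312]
force: [-1.3, 0.9, -2.0]
width: 0.473
```

>>> arm_command([
  [30, 0.8, 0.6, 0, 0, 0, 0],
  [30, 0.8, 0.6, 0, 0, 0, 0],
  [30, 0, 0, 0, 0, 0, 0],
  [30, 0, 0, 0, 0, 0, 0],
])

```text
clock: 20.27
position: [0.502, -0.1568, 0.2072]
ee_rot: [-1.235, 0.985, 0.312]
force: [-2.2, 1.7, -0.4]
width: 0.469
```

```bash
python3 -c "
from h import *
st()"
```

```text
t 20.27 grasp [0.593, -0.2035, 0.0855] x [0.572, -0.294, -0.766] z [0.456, 0.89, -0.0] F [-2.2, 1.7, -0.4] w 43.2
```

>>> arm_command([
  [50, 0, 0, 0, 0, 0, 0],
  [60, 0, 0, 0, 0, 0, 0],
  [70, 0, 0, 0, 0, 0, 0],
  [70, 0, 0, 0, 0, 0, 0],
])

```text
clock: 20.78
position: [0.5021, -0.1569, 0.2073]
ee_rot: [-1.235, 0.985, 0.312]
force: [0.2, -0.9, -0.6]
width: 0.757
```

```bash
python3 - <<'E'
from h import *
import cv2
st()
im=get_image("wrist");cv2.imwrite("pics/wrist7.png",im["frame"][:,:,::-1])
print([(np.round(a["point"],4).tolist(),round(a["p"],2)) for a in pinpoint("wrist","weight")[:2]])
E
```

```text
t 20.77 grasp [0.5931, -0.2036, 0.0855] x [0.572, -0.294, -0.766] z [0.456, 0.89, -0.0] F [0.2, -0.9, -0.6] w 69.7
[([0.5926, -0.2037, 0.0568], 0.63)]
```

View pics/wrist7.png

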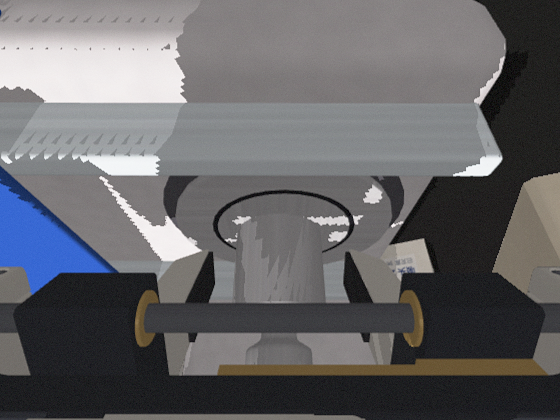

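>>> arm_command([
  [75, -10, 0, 0, 0, 0, 0],
  [75, -20, 0, 0, 0, 0, 0],
  [75, -30, 0, 0, 0, 0, 0],
  [75, -35, 0, 0, 0, 0, 0],
  [75, -35, 0, 0, 0, 0, 0],
])

```text
clock: 21.5
position: [0.4265, -0.1181, 0.3077]
ee_rot: [-1.235, 0.984, 0.313]
force: [-0.6, -0.4, 0.3]
width: 0.814
```

>>> arm_command([
  [75, -20, 10, 20, 0, 0, 0],
  [75, -10, 10, 30, 0, 0, 0],
  [75, 0, 10, 30, 0, 0, 0],
  [75, 0, 0, 0, 0, 0, 0],
  [75, 0, 0, 0, 0, 0, 0],
])

```text
clock: 22.12
position: [0.426, -0.0285, 0.3105]
ee_rot: [-1.235, 0.985, 0.313]
force: [-0.2, -0.6, 0.1]
width: 0.816
```

```bash
python3 - <<'E'
from h import *
import cv2
st()
for c in ("side","wrist"):
    im=get_image(c)
    if c=="side": cv2.imwrite("pics/side8.png",cv2.resize(im["frame"][150:400,180:500,::-1],None,fx=2.4,fy=2.4))
    for t in("pan_centre","weight","cover_grip","jar","beaker","case"): print(c,t,[(np.round(a["point"],4).tolist(),round(a["p"],2)) for a in pinpoint(c,t)[:1]])
E
```

```text
t 22.12 grasp [0.517, -0.0752, 0.1888] x [0.572, -0.294, -0.766] z [0.456, 0.89, -0.001] F [-0.2, -0.6, 0.1] w 75.1
side pan_centre [([0.5935, -0.2065, 0.0519], 0.65)]
side weight []
side cover_grip [([0.4596, -0.3029, 0.1087], 0.92)]
side jar [([0.5923, -0.2029, 0.0548], 0.15)]
side beaker [([0.5636, 0.2145, -0.0041], 0.68)]
side case []
wrist pan_centre [([0.5934, -0.2026, 0.0614], 0.77)]
wrist weight [([0.5933, -0.2054, 0.0564], 0.65)]
wrist cover_grip []
wrist jar [([0.6086, 0.0489, -0.0021], 0.71)]
wrist beaker []
wrist case []
```

View pics/side8.png

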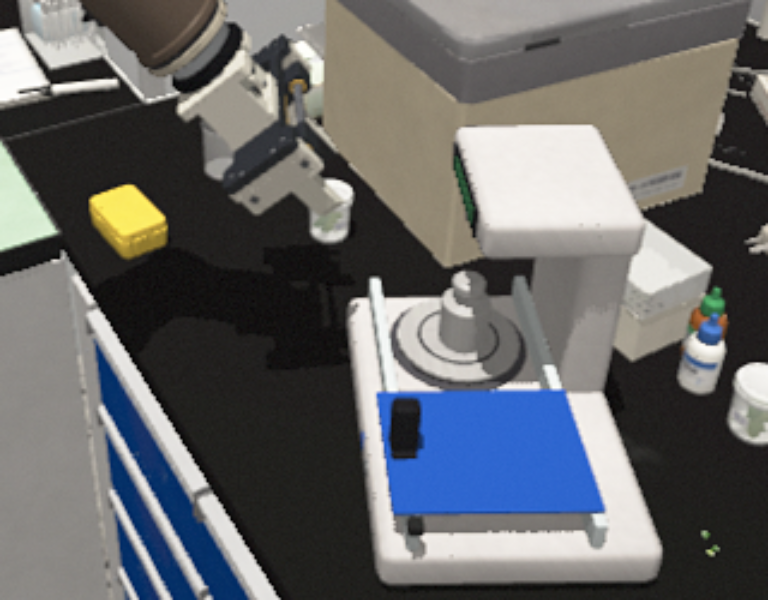

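```bash
python3 -c "
from cell import arm
print(arm.sign_off())"
```

```text
the job is handed in; nothing more can be done
None
```

I slid the blue cover to its stop, set the check weight upright in the middle of the pan, and handed the job in at about 22 s of the 64 s allowed.

- **Cover:** it moved freely at about 3 N, then resisted. A second push of about 36 N moved it less than a millimetre, so I take it as fully open. The camera measurements gave 146–147 mm of travel instead of the nominal 150 mm. However, the grip's final position agrees within about 2 mm with where the pan position puts it at full opening.
- **Weight:** I lowered it in steps of about 1 mm until the pan carried nearly all of it. That pressed the pan about 4 to 4.5 mm, well short of the 12 mm overload stop, and then I let go. The last wrist picture puts the weight about 3 mm from the pan centre, where about 12 mm is allowed. The final side picture shows it upright inside the ring.
- **Bystanders:** the jar and beaker were found within about 5 mm of where they started. The network missed the case in the last check, but nothing came near it and it looks unmoved in the picture.
- **Misses:** the network did not find the weight in the final side view, only in the wrist view. The gripper is clear of everything, with no contact force at the end.

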